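# Seal the pop-top canisters in order of size

## Robot

A 6-joint arm with a two-finger parallel gripper is mounted at the origin on a cart in front of the work surface, level with it; the furniture and walls round the work are solid. World frame = base frame: x ahead of the robot, y to its left, z up, the work surface at z = 0. Lengths are in m, angles in degrees, forces in N, time in s.
With the tool pointing down it reaches from about 0.25 to 0.775 m from the base axis. Payload 8.9 kg.
Tool frame: the origin (TCP) lies on the centre line of the jaws, within the pads' length; the fingertips stand 17 mm ahead of it and the grasp point (between the pads) lies 2 mm behind it; z points along the fingers, y is the line along which they close (so a half turn about z gives the same grasp; the last joint's range is limited). The gripper opens to 85 mm and grips with 20 to 120 N. Pads are 22 mm wide; open, the fingers measure 114 mm over their backs; the gripper's body (76 mm by 85 mm) begins 54 mm behind the grasp point. The pads swing forward as they close: fully open they stand 13 mm farther back than shut.
Start: joints at [-81.664, 16.656, -8.789, 64.555, 0, 82.019], TCP at [0.148, -0.504, 0.248] pointing down, gripper open.
Joint ranges: [-144.48, 144.48], [-52.06, 99.96], [-74.48, 78.29], [-112.23, 115.85], [-86.99, 84.42], [-180, 180]. Speed limits (degrees/s): [127.2, 127.2, 159.86, 180, 180, 180].

## Interface

Orientations are given as [roll, pitch, yaw] about the fixed x, y, z axes, in that order (R = Rz(yaw) Ry(pitch) Rx(roll)).
In Python, from workcell import env gives the robot as it stands.
- The arm moves only by the tool send_rows, never from a script. Its argument "increments" is a list of rows, each an object with "dp": the shift along the tool's x, y, z in units of 25 mm (1.0 is 25 mm), a list of three; "delta_rot": the turn, a rotation vector about the tool's x, y, z in units of 6 degrees (1.0 is 6 degrees), a list of three. A call has 1 to 5 rows; each row shifts and turns the commanded pose from where the row before left it, along the tool's axes as they then stand; what a row does not reach is not made up. A row lasts 1/12 s, in which the tool goes at most 41.7 mm and 7.16 degrees, less where a joint would pass 70% of its speed; a pose out of reach is approached as far as the arm can. A call is refused whole if a number of a shift passes 1 or a number of a turn 1, either way. A call with a gripper value outside its range is refused whole. "hand" is the finger opening in mm, from 0 to 85.4, set as the call begins (left out, the last holds). The fingers move at their own pace and stop on an object; "newtons" is the grip in N (left out, the last holds). Time passes only in rows, so rows that do not move let the fingers close. It gives the time, the measured TCP pose, the force, the opening and the grip force at its end, in the units of the state.
- env.observe(): the state, without advancing time (a new reading comes with each control period).
- env.read_camera(name): name is "scene" or "top" or "wrist"; returns a dict with "frame" (480x640x3 uint8, blue, green, red), "fov_y" (degrees; the focal length in pixels is half the picture's height over the tangent of half this angle, whatever the lens; pixels are square), "cx", "cy" (the principal point, pixels), "extrinsics" (4x4, takes a point from camera to world coordinates). Camera axes: x right, y down, z forward; pixel columns grow to the right and rows downward; lengths in m; the calibration is good to about 2 mm. The wrist camera is an equidistant fisheye: a pixel r from the principal point sees the ray r / f radians off the axis. A picture is of the moment at which its call begins. There is no depth.
- env.finish_job(): hands the job in; it is judged then, once.
Trained networks look in a picture, given as the dict that the camera call returned (one of the last four; its "shot" number tells which), for a name from the list of things; names that differ only in an ending like _2 or _b are one class to them, and where a whole thing is asked for, a point or a joint stands for the part that bears it (a point fixed in the world has none). Each returns a list of dicts, best first, with "conf" (0 to 1); they miss things now and then, are a little off and sometimes report something else, mostly with a low value. They report only what shows in the picture. A call takes as long as a camera call. They do not tell look-alikes from the thing itself.
- env.regions_of(picture, label): "pixels" (480x640 bool, what is visible of it) and "box" ([left, top, right, bottom] in pixels, round what is visible of it).
The state is a dict: "t": time; "q": joint angles; "qd": joint speeds; "tau": joint torques, N m; "position": TCP position; "tcp_rot": TCP orientation; "contact_force": force on the tool from outside, world axes, zero at the start; "moment": the same for the moment, N m; "grip_width": finger opening in m; "finger_force": force on a finger pad.
Only numpy, scipy, OpenCV 4.12 (cv2) and the standard library are available. Lean on these libraries where they do the work, as an engineer would, in place of code of your own. Each camera call takes 0.05 s, during which the arm holds its last target. There are 200 camera calls.

## Task

Seal the three steel pop-top canisters: with the fingertips, gently press the raised round button in each lid fully home, first on the shortest canister, then on the middle one, then on the tallest. Do not lift, tip or shove the canisters, and leave everything else on the worktop where it is.

Things in the scene. Friction and masses are not known exactly. Their poses are not given: they have to be found in the camera images.
- canister_small: shortest pop-top canister: upright round steel tin with a black lid, 66 mm across, 65 mm high to the flat top of its lid, 0.45 to 0.85 kg, standing loose on the worktop; origin at the centre of its underside, z up. It stands near the front edge of the worktop (x = 0.46); behind and above it hangs the wall cupboard, front at x = 0.62, underside 0.45 m over the worktop
- seal_small_top (a point): centre of the top face of the round white seal button (40 mm across) in the middle of the lid of the 65 mm canister; it stands 11 to 13 mm above the lid while the canister is unsealed and 1 mm above it when pressed home
- seal_small (a joint): how far that seal button has been pressed straight down, in m: 0 fully raised (it starts between 0 and 0.002), 0.012 fully home at a hard stop. It has no spring: it moves against a steady friction of about 2.5 N and stays where it is left
- canister_middle: middle-sized pop-top canister: upright round steel tin with a black lid, 66 mm across, 90 mm high to the flat top of its lid, 0.45 to 0.85 kg, standing loose on the worktop; origin at the centre of its underside, z up. It stands near the front edge of the worktop (x = 0.46); behind and above it hangs the wall cupboard, front at x = 0.62, underside 0.45 m over the worktop
- seal_middle_top (a point): centre of the top face of the round white seal button (40 mm across) in the middle of the lid of the 90 mm canister; it stands 11 to 13 mm above the lid while the canister is unsealed and 1 mm above it when pressed home
- seal_middle (a joint): how far that seal button has been pressed straight down, in m: 0 fully raised (it starts between 0 and 0.002), 0.012 fully home at a hard stop. It has no spring: it moves against a steady friction of about 2.5 N and stays where it is left
- canister_large: tallest pop-top canister: upright round steel tin with a black lid, 66 mm across, 115 mm high to the flat top of its lid, 0.45 to 0.85 kg, standing loose on the worktop; origin at the centre of its underside, z up. It stands near the front edge of the worktop (x = 0.46); behind and above it hangs the wall cupboard, front at x = 0.62, underside 0.45 m over the worktop
- seal_large_top (a point): centre of the top face of the round white seal button (40 mm across) in the middle of the lid of the 115 mm canister; it stands 11 to 13 mm above the lid while the canister is unsealed and 1 mm above it when pressed home
- seal_large (a joint): how far that seal button has been pressed straight down, in m: 0 fully raised (it starts between 0 and 0.002), 0.012 fully home at a hard stop. It has no spring: it moves against a steady friction of about 2.5 N and stays where it is left
- spice_tin: bystander: small round spice tin, 57 mm across, 68 mm high, loose; origin at the centre of its underside
- cream_jug: bystander: cream jug with a handle, 67 x 103 x 85 mm, loose; origin on its underside
- match_box: bystander: flat matchbox, 36 x 54 x 16 mm, loose, lying on the worktop; origin at the centre of its underside
Things that resemble listed ones, but are neither listed nor needed, are in the scene too. What is shaped like the canister_large but pink or red is not meant.

How it is judged:
By the outcome, as a careful person would: the job done as asked, in the order asked, and still so for the second after the job is handed in, with the robot touching nothing.
It also fails if it takes over 72 s, if anything falls off the work surface, if the arm or the gripper's body presses on something with over 40 N, if the wrist force passes 120 N, or if a joint passes its speed limit or range.

## Working session

There is one attempt and no reset: what is moved stays moved. The work goes in short steps, Python scripts to look and compute and a tool call to move; the robot and the scene stay as the last step left them, time stands still between calls to the robot, and variables do not carry over. Pictures are saved under pics/ and viewed, at most 10 in all, crops included, and the job is handed in when it is done.

Besides the shell and the picture viewer there is one more tool, called by a JSON object that holds its "name" and its "arguments". send_rows: Moves the arm, as the interface text tells. Its arguments: {"type":"object","properties":{"increments":{"type":"array"},"hand":{"type":"number"},"newtons":{"type":"number"}},"required":["increments"]}

```bash
mkdir -p pics; cat > h.py <<'E'
import numpy as np,cv2
from workcell import env
def ray(p,u,v):
    f=240/np.tan(np.radians(p['fov_y']/2)); E=np.array(p['extrinsics'])
    d=np.array([(u-p['cx'])/f,(v-p['cy'])/f,1.]); return E[:3,3],E[:3,:3]@d
def at_z(p,u,v,z):
    o,d=ray(p,u,v); return o+d*(z-o[2])/d[2]
def proj(p,X):
    f=240/np.tan(np.radians(p['fov_y']/2)); E=np.array(p['extrinsics'])
    c=E[:3,:3].T@(np.array(X)-E[:3,3]); return p['cx']+f*c[0]/c[2],p['cy']+f*c[1]/c[2]
E
python3 - <<'E'
from h import *
for c in ['scene','top']:
    p=env.read_camera(c); cv2.imwrite(f'pics/{c}0.png',p['frame'])
    print(c,p['fov_y'],np.round(p['extrinsics'],3).tolist())
    for n in ['canister_small','canister_middle','canister_large','seal_small_top','seal_middle_top','seal_large_top','spice_tin','cream_jug','match_box']:
        for r in env.regions_of(p,n): print(n,round(r['conf'],2),np.round(r['box']).tolist())
print(env.observe())
E
```

```text
scene 44.967222127894985 [[-0.845, -0.357, 0.398, 0.078], [-0.534, 0.534, -0.655, 0.839], [0.021, -0.767, -0.642, 0.938], [0.0, 0.0, 0.0, 1.0]]
canister_small 0.59 [278.0, 332.0, 311.0, 377.0]
canister_middle 0.75 [381.0, 196.0, 411.0, 242.0]
canister_large 0.68 [327.0, 247.0, 358.0, 305.0]
canister_large 0.64 [348.0, 212.0, 379.0, 269.0]
canister_large 0.6 [400.0, 166.0, 432.0, 217.0]
seal_small_top 0.6 [286.0, 335.0, 304.0, 354.0]
seal_middle_top 0.63 [392.0, 196.0, 404.0, 210.0]
seal_large_top 0.74 [413.0, 166.0, 423.0, 181.0]
seal_large_top 0.71 [334.0, 246.0, 352.0, 263.0]
seal_large_top 0.66 [357.0, 214.0, 372.0, 228.0]
spice_tin 0.64 [302.0, 211.0, 326.0, 243.0]
spice_tin 0.15 [394.0, 197.0, 407.0, 209.0]
cream_jug 0.71 [248.0, 236.0, 285.0, 281.0]
match_box 0.59 [257.0, 298.0, 284.0, 322.0]
top 52.65466045840705 [[0.012, -0.982, 0.186, 0.382], [-1.0, -0.011, 0.008, -0.053], [-0.006, -0.186, -0.982, 1.268], [0.0, 0.0, 0.0, 1.0]]
canister_small 0.86 [207.0, 272.0, 237.0, 299.0]
canister_middle 0.66 [401.0, 258.0, 430.0, 288.0]
canister_large 0.94 [444.0, 258.0, 483.0, 289.0]
ca
[... 390 characters left out ...]
.56 [247.0, 222.0, 273.0, 247.0]
{'t': 1.0, 'q': array([-8.16635342e+01,  1.66562493e+01, -8.79159049e+00,  6.45563971e+01,
        4.77642128e-05,  8.20186863e+01]), 'qd': array([-0.042612  , -0.07944143,  0.04550531, -0.01515548, -0.03402293,
        0.0361555 ]), 'tau': array([ 2.28029370e-03, -5.37026381e+01,  3.31649208e+01,  1.37931791e-03,
        6.26305859e-05,  6.53284999e-07]), 'position': array([ 0.14750535, -0.50381785,  0.24828601]), 'tcp_rot': array([-1.79995811e+02, -6.35602306e-04,  1.63177795e+01]), 'contact_force': array([-0.66611075,  1.17933761, -0.23609208]), 'moment': array([-0.09050593, -0.03354512, -0.04532898]), 'finger_force': 0.0, 'grip_width': 0.0852049894448332}
```

View pics/scene0.png

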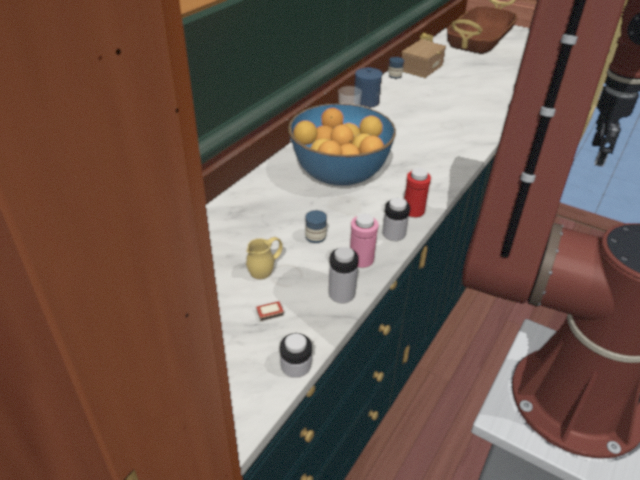

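View pics/top0.png

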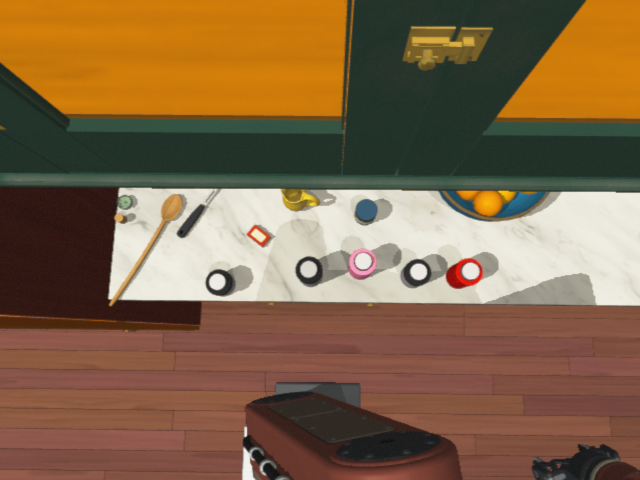

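The scene picture shows the small canister at (296,345), a steel, black-lidded tall one at (343,262), a pink tall one at (364,222), a red one at (418,175) and the middle one at (397,203). In the top picture they are at (219,282), (310,269), (362,262), (469,271) and (417,271).
Candidates for canister_large in the top picture are (310,269), (362,262) and (469,271). Only (310,269) is steel with a black lid. The other two are pink and red, so they are not meant. I'll confirm with a crop and triangulate.

```bash
cat >> h.py <<'E'
def blob(p,u,v,h=12):
    g=cv2.cvtColor(p['frame'],cv2.COLOR_BGR2GRAY)[v-h:v+h+1,u-h:u+h+1]
    _,m=cv2.threshold(g,130,1,cv2.THRESH_BINARY)
    n,l,s,c=cv2.connectedComponentsWithStats(m.astype(np.uint8))
    k=l[h,h]; return c[k]+[u-h,v-h],s[k].tolist()
def tri(rs):
    A=np.zeros((3,3));b=np.zeros(3)
    for o,d in rs:
        d=d/np.linalg.norm(d);P=np.eye(3)-np.outer(d,d);A+=P;b+=P@o
    x=np.linalg.solve(A,b); return x
E
python3 - <<'E'
from h import *
T=env.read_camera('top');S=env.read_camera('scene')
t={'small':((219,282),(296,343),.077),'middle':((417,271),(398,201),.102),'large':((310,269),(343,254),.127)}
for n,(a,b,z) in t.items():
    ca,sa=blob(T,*a);cb,sb=blob(S,*b)
    x=tri([ray(T,*ca),ray(S,*cb)])
    print(n,ca,sa,cb,sb,'tri',x.round(4),'top@z',at_z(T,*ca,z).round(4),'scene@z',at_z(S,*cb,z).round(4),)
for n,(u,v),z in [('pink',(362,262),.127),('red',(469,271),.127),('spice',(366,210),.068),('jug',(295,198),.085),('match',(259,236),.016)]: print(n,at_z(T,u,v,z).round(3))
a=cv2.resize(T['frame'][240:304,190:510],None,fx=2.5,fy=2.5,interpolation=2)
b=cv2.resize(S['frame'][155:395,230:450],None,fx=1.75,fy=1.75,interpolation=2)
c=np.zeros((a.shape[0]+b.shape[0],800,3),np.uint8);c[:a.shape[0]]=a;c[a.shape[0]:,:b.shape[1]]=b
cv2.imwrite('pics/crop.png',c);print(c.shape)
E
```

```text
small [216.71627907 281.38604651] [2, 4, 17, 16, 215] [295.44055944 340.02331002] [0, 0, 25, 22, 429] tri [0.4999 0.2282 0.077 ] top@z [0.4993 0.2279 0.077 ] scene@z [0.5005 0.2283 0.077 ]
middle [418.14732143 271.29464286] [5, 4, 17, 17, 224] [395.82865169 198.17696629] [0, 0, 21, 21, 356] tri [ 0.529  -0.2604  0.1131] top@z [ 0.527  -0.2636  0.102 ] scene@z [ 0.5386 -0.2742  0.102 ]
large [308.11659193 268.83408072] [2, 4, 17, 17, 223] [342.32311978 250.60445682] [0, 0, 23, 20, 359] tri [0.5289 0.0019 0.1294] top@z [0.5267 0.001  0.127 ] scene@z [5.33e-01 1.00e-04 1.27e-01]
pink [ 0.544 -0.127  0.127]
red [ 0.526 -0.379  0.127]
spice [ 0.687 -0.141  0.068]
jug [0.712 0.04  0.085]
match [0.626 0.137 0.016]
(580, 800, 3)
```

View pics/crop.png

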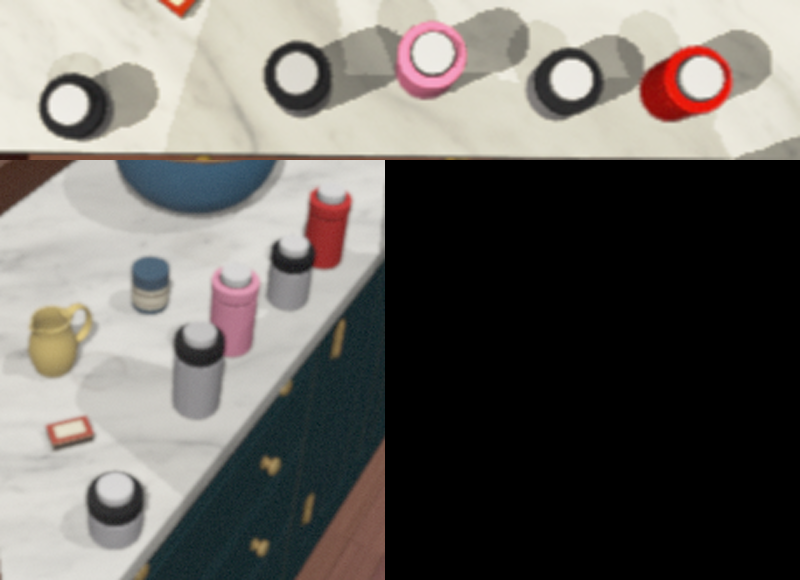

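The crop confirms it: black-lidded steel canisters at top (217,281) for small, (308,269) for large and (418,271) for middle, with pink and red as decoys. I'm moving toward the small one with the gripper shut, turning to yaw 90.

{"name": "send_rows", "arguments": {"increments": [{"dp": [1, 0, 0], "delta_rot": [0, 0, -1]}, {"dp": [1, 0, 0], "delta_rot": [0, 0, -1]}, {"dp": [1, 0, 0], "delta_rot": [0, 0, -1]}, {"dp": [1, 0, 0], "delta_rot": [0, 0, -1]}, {"dp": [1, 0, 0], "delta_rot": [0, 0, -1]}], "hand": 0, "newtons": 20}}

```text
t: 1.52
position: [0.2574, -0.4448, 0.2482]
tcp_rot: [180.0, 0.0, 46.6]
contact_force: [0.9, -0.2, 0.3]
grip_width: 0.0254
finger_force: 0.0
```

{"name": "send_rows", "arguments": {"increments": [{"dp": [1, 0, 0], "delta_rot": [0, 0, -1]}, {"dp": [1, 0, 0], "delta_rot": [0, 0, -1]}, {"dp": [1, 0, 0], "delta_rot": [0, 0, -1]}, {"dp": [1, 0, 0], "delta_rot": [0, 0, -1]}, {"dp": [1, 0, 0], "delta_rot": [0, 0, -1]}]}}

```text
t: 1.93
position: [0.322, -0.3391, 0.2483]
tcp_rot: [180.0, 0.0, 76.6]
contact_force: [0.7, 0.1, 0.2]
grip_width: 0.0001
finger_force: 0.0
```

{"name": "send_rows", "arguments": {"increments": [{"dp": [1, 0, 0], "delta_rot": [0, 0, -1]}, {"dp": [1, 0, 0], "delta_rot": [0, 0, -1]}, {"dp": [0, 0, 0], "delta_rot": [0, 0, -0.28]}, {"dp": [0, 0, 0], "delta_rot": [0, 0, 0]}]}}

```text
t: 2.27
position: [0.3308, -0.2899, 0.2485]
tcp_rot: [180.0, 0.0, 90.2]
contact_force: [0.5, -0.1, -0.5]
grip_width: -0.0001
finger_force: 0.0
```

{"name": "send_rows", "arguments": {"increments": [{"dp": [1, 0.33, 0], "delta_rot": [0, 0, 0]}, {"dp": [1, 0.33, 0], "delta_rot": [0, 0, 0]}, {"dp": [1, 0.33, 0], "delta_rot": [0, 0, 0]}, {"dp": [1, 0.33, 0], "delta_rot": [0, 0, 0]}, {"dp": [1, 0.33, 0], "delta_rot": [0, 0, 0]}]}}

```text
t: 2.68
position: [0.3722, -0.1656, 0.2484]
tcp_rot: [180.0, 0.0, 89.8]
contact_force: [0.8, 0.2, -0.1]
grip_width: -0.0001
finger_force: 0.0
```

{"name": "send_rows", "arguments": {"increments": [{"dp": [1, 0.33, 0], "delta_rot": [0, 0, 0]}, {"dp": [1, 0.33, 0], "delta_rot": [0, 0, 0]}, {"dp": [1, 0.33, 0], "delta_rot": [0, 0, 0]}, {"dp": [1, 0.33, 0], "delta_rot": [0, 0, 0]}, {"dp": [1, 0.33, 0], "delta_rot": [0, 0, 0]}]}}

```text
t: 3.1
position: [0.4137, -0.0403, 0.2484]
tcp_rot: [180.0, 0.0, 89.8]
contact_force: [0.3, -0.8, -0.0]
grip_width: -0.0001
finger_force: 0.0
```

{"name": "send_rows", "arguments": {"increments": [{"dp": [1, 0.33, 0], "delta_rot": [0, 0, 0]}, {"dp": [1, 0.33, 0], "delta_rot": [0, 0, 0]}, {"dp": [1, 0.33, 0], "delta_rot": [0, 0, 0]}, {"dp": [1, 0.33, 0], "delta_rot": [0, 0, 0]}, {"dp": [1, 0.33, 0], "delta_rot": [0, 0, 0]}]}}

```text
t: 3.52
position: [0.4552, 0.0849, 0.2483]
tcp_rot: [180.0, 0.0, 89.9]
contact_force: [0.1, 0.1, -0.2]
grip_width: 0.0001
finger_force: 0.0
```

{"name": "send_rows", "arguments": {"increments": [{"dp": [1, 0.33, 0], "delta_rot": [0, 0, 0]}, {"dp": [1, 0.33, 0], "delta_rot": [0, 0, 0]}, {"dp": [1, 0.33, 0.2], "delta_rot": [0, 0, 0]}, {"dp": [1, 0.33, 0.6], "delta_rot": [0, 0, 0]}, {"dp": [0.6, 0.2, 0.8], "delta_rot": [0, 0, 0]}]}}

```text
t: 3.93
position: [0.4946, 0.2011, 0.2089]
tcp_rot: [179.8, -0.1, 89.9]
contact_force: [0.0, -0.0, -0.2]
grip_width: 0.0001
finger_force: 0.0
```

{"name": "send_rows", "arguments": {"increments": [{"dp": [0, 0, 0.4], "delta_rot": [0, 0, 0]}, {"dp": [0, 0, 0], "delta_rot": [0, 0, 0]}, {"dp": [0, 0, 0], "delta_rot": [0, 0, 0]}]}}

```text
t: 4.18
position: [0.4921, 0.1983, 0.198]
tcp_rot: [-179.9, 0.0, 89.9]
contact_force: [-0.9, -0.1, 0.6]
grip_width: 0.0004
finger_force: 0.0
```

```bash
python3 - <<'E'
from h import *
o=env.observe();print(o['position'],o['tcp_rot'],o['q'].round(1),o['contact_force'])
p=env.read_camera('wrist');cv2.imwrite('pics/w1.png',p['frame']);print(p['fov_y'],p['cx'],p['cy'],np.round(p['extrinsics'],3).tolist())
for n in ['canister_small','seal_small_top']:
  for r in env.regions_of(p,n): print(n,r['conf'],r['box'])
E
```

```text
[0.49205226 0.19826113 0.19798723] [-1.79917693e+02  3.68918712e-02  8.99251405e+01] [ 14.1  19.2 -13.   57.9  -0.  104.1] [-0.90867146 -0.12324967  0.62298404]
65.70646984690485 315.07860897122634 238.66463915187273 [[1.0, -0.002, -0.001, 0.492], [-0.002, -0.953, -0.304, 0.276], [-0.0, 0.304, -0.953, 0.323], [0.0, 0.0, 0.0, 1.0]]
canister_small 0.64 [280.5, 145.1, 370.6, 235.6]
seal_small_top 0.61 [299.3, 163.7, 356.6, 220.7]
```

View pics/w1.png

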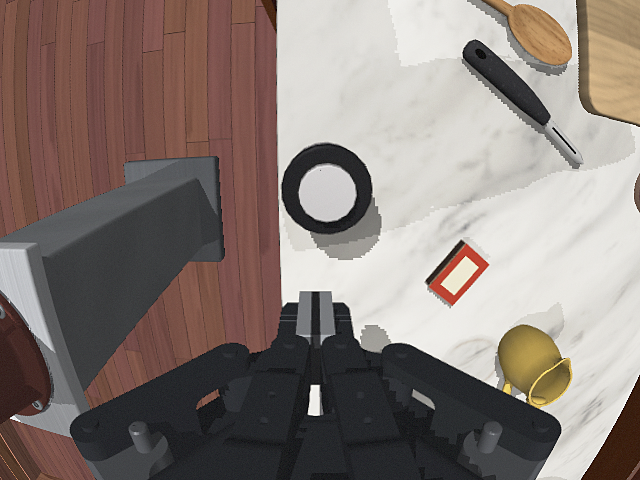

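The wrist view shows the small canister's white button at about (328,192), ahead of the fingertips at (315,300). I'll refine it through the fisheye model.

```bash
cat >> h.py <<'E'
def wrist_at(p,u,v,z):
    f=240/np.tan(np.radians(p['fov_y']/2)); E=np.array(p['extrinsics'])
    x,y=(u-p['cx'])/f,(v-p['cy'])/f; r=np.hypot(x,y); s=np.sin(r)/r
    d=E[:3,:3]@np.array([x*s,y*s,np.cos(r)]); return E[:3,3]+d*(z-E[2,3])/d[2]
def look(n,z):
    p=env.read_camera('wrist'); o=env.observe()['position']
    for r in env.regions_of(p,n+'_top' if n.startswith('seal') else n):
        b=r['box']; u,v=int((b[0]+b[2])/2),int((b[1]+b[3])/2); c,s=blob(p,u,v,40)
        x=wrist_at(p,*c,z); print(n,round(r['conf'],2),c.round(1),s,'at',x.round(4),'tool units',((x-o)/.025)[[1,0]].round(2),'pos',o.round(4))
    return p
E
python3 -c "
from h import *
look('seal_small',.077)"
python3 -c "
from h import *
p=look('seal_small',.077)
c,s=blob(p,328,192,40);print(c,s,wrist_at(p,*c,.077))"
```

```text
seal_small 0.7 [325.1 192.8] [11, 14, 57, 58, 2550] at [0.5001 0.2296 0.077 ] tool units [1.24 0.29] pos [0.4928 0.1986 0.1992]
[325.08862745 192.75058824] [9, 12, 57, 58, 2550] [0.50005425 0.22958664 0.077     ]
```

{"name": "send_rows", "arguments": {"increments": [{"dp": [0.6, 0.15, 0.8], "delta_rot": [0, 0, 0]}, {"dp": [0.6, 0.13, 1], "delta_rot": [0, 0, 0]}, {"dp": [0, 0, 1], "delta_rot": [0, 0, 0]}, {"dp": [0, 0, 0.8], "delta_rot": [0, 0, 0]}, {"dp": [0, 0, 0], "delta_rot": [0, 0, 0]}]}}

```text
t: 4.95
position: [0.4969, 0.2284, 0.105]
tcp_rot: [-179.7, 0.1, 90.0]
contact_force: [-0.6, -0.7, 0.1]
grip_width: 0.0001
finger_force: 0.0
```

{"name": "send_rows", "arguments": {"increments": [{"dp": [0, 0, 0], "delta_rot": [0, 0, 0]}, {"dp": [0, 0, 0], "delta_rot": [0, 0, 0]}, {"dp": [0, 0, 0], "delta_rot": [0, 0, 0]}]}}

```text
t: 5.2
position: [0.5004, 0.2292, 0.11]
tcp_rot: [179.9, -0.0, 90.0]
contact_force: [0.1, 0.1, 0.3]
grip_width: 0.0001
finger_force: 0.0
```

{"name": "send_rows", "arguments": {"increments": [{"dp": [0, 0, 0.1], "delta_rot": [0, 0, 0]}, {"dp": [0, 0, 0.1], "delta_rot": [0, 0, 0]}, {"dp": [0, 0, 0.1], "delta_rot": [0, 0, 0]}, {"dp": [0, 0, 0.1], "delta_rot": [0, 0, 0]}, {"dp": [0, 0, 0], "delta_rot": [0, 0, 0]}]}}

```text
t: 5.62
position: [0.499, 0.229, 0.0978]
tcp_rot: [-180.0, 0.0, 90.0]
contact_force: [0.6, 0.7, 0.1]
grip_width: 0.0001
finger_force: 0.0
```

{"name": "send_rows", "arguments": {"increments": [{"dp": [0, 0, 0.05], "delta_rot": [0, 0, 0]}, {"dp": [0, 0, 0.05], "delta_rot": [0, 0, 0]}, {"dp": [0, 0, 0.05], "delta_rot": [0, 0, 0]}, {"dp": [0, 0, 0.05], "delta_rot": [0, 0, 0]}, {"dp": [0, 0, 0], "delta_rot": [0, 0, 0]}]}}

```text
t: 6.03
position: [0.4993, 0.2291, 0.0931]
tcp_rot: [-180.0, 0.0, 90.0]
contact_force: [-0.0, 0.4, -1.0]
grip_width: 0.0002
finger_force: 0.0
```

{"name": "send_rows", "arguments": {"increments": [{"dp": [0, 0, 0.05], "delta_rot": [0, 0, 0]}, {"dp": [0, 0, 0.05], "delta_rot": [0, 0, 0]}, {"dp": [0, 0, 0.05], "delta_rot": [0, 0, 0]}, {"dp": [0, 0, 0], "delta_rot": [0, 0, 0]}]}}

```text
t: 6.37
position: [0.4993, 0.2291, 0.0894]
tcp_rot: [180.0, -0.0, 90.0]
contact_force: [0.1, 0.4, 0.2]
grip_width: 0.0003
finger_force: 0.0
```

{"name": "send_rows", "arguments": {"increments": [{"dp": [0, 0, 0.05], "delta_rot": [0, 0, 0]}, {"dp": [0, 0, 0.05], "delta_rot": [0, 0, 0]}, {"dp": [0, 0, 0], "delta_rot": [0, 0, 0]}]}}

```text
t: 6.62
position: [0.4993, 0.2291, 0.0868]
tcp_rot: [-180.0, -0.0, 90.0]
contact_force: [0.3, -0.3, -0.4]
grip_width: -0.0001
finger_force: 0.0
```

{"name": "send_rows", "arguments": {"increments": [{"dp": [0, 0, 0.04], "delta_rot": [0, 0, 0]}, {"dp": [0, 0, 0.04], "delta_rot": [0, 0, 0]}, {"dp": [0, 0, 0], "delta_rot": [0, 0, 0]}]}}

```text
t: 6.87
position: [0.4993, 0.2291, 0.0849]
tcp_rot: [-180.0, 0.0, 90.0]
contact_force: [0.1, 0.1, -0.3]
grip_width: -0.0005
finger_force: 0.0
```

```bash
python3 - <<'E'
from h import *
o=env.observe();print(o['position'],o['contact_force'])
p=env.read_camera('wrist');cv2.imwrite('pics/w2.png',cv2.resize(p['frame'][180:400,200:440],None,fx=2.5,fy=2.5))
E
```

```text
[0.49930372 0.22905255 0.08487675] [ 0.0699536   0.08240303 -0.25496551]
```

View pics/w2.png

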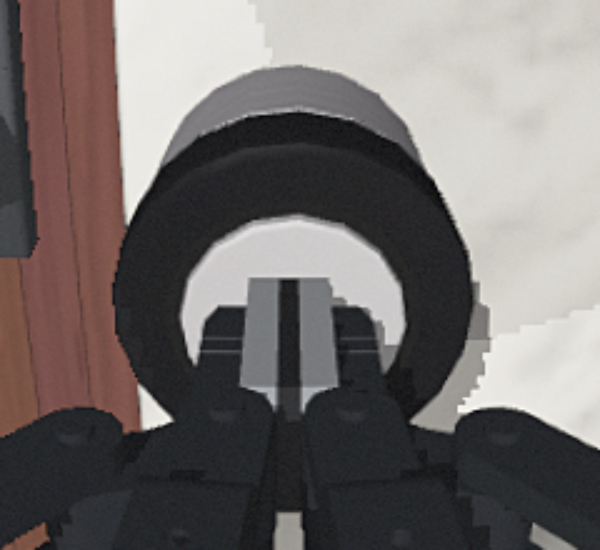

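The fingertips sit over the middle of the small button, at crop (290,300). I'm pressing on in small steps until the stop shows as force.

{"name": "send_rows", "arguments": {"increments": [{"dp": [0, 0, 0.04], "delta_rot": [0, 0, 0]}, {"dp": [0, 0, 0.04], "delta_rot": [0, 0, 0]}, {"dp": [0, 0, 0], "delta_rot": [0, 0, 0]}]}}

```text
t: 7.17
position: [0.4993, 0.229, 0.0831]
tcp_rot: [-180.0, 0.0, 90.0]
contact_force: [-1.3, 0.6, 1.7]
grip_width: 0.0
finger_force: 1.1
```

{"name": "send_rows", "arguments": {"increments": [{"dp": [0, 0, 0.04], "delta_rot": [0, 0, 0]}, {"dp": [0, 0, 0], "delta_rot": [0, 0, 0]}, {"dp": [0, 0, 0], "delta_rot": [0, 0, 0]}]}}

```text
t: 7.42
position: [0.4994, 0.2291, 0.083]
tcp_rot: [180.0, -0.0, 90.0]
contact_force: [-4.4, -1.3, 13.7]
grip_width: 0.0001
finger_force: 7.0
```

At TCP z 0.083 the tips are at 0.066, which is home, and 13.7 N meets a hard stop. I'm lifting off and moving to the middle canister.

{"name": "send_rows", "arguments": {"increments": [{"dp": [0, 0, -0.3], "delta_rot": [0, 0, 0]}, {"dp": [0, 0, -0.8], "delta_rot": [0, 0, 0]}, {"dp": [0, 0, -1], "delta_rot": [0, 0, 0]}, {"dp": [0, 0, -1], "delta_rot": [0, 0, 0]}, {"dp": [0, 0, -1], "delta_rot": [0, 0, 0]}]}}

```text
t: 7.83
position: [0.4991, 0.229, 0.1857]
tcp_rot: [-180.0, 0.0, 90.0]
contact_force: [0.5, 1.5, -0.7]
grip_width: 0.0002
finger_force: 0.0
```

{"name": "send_rows", "arguments": {"increments": [{"dp": [-0.3, 0, -0.8], "delta_rot": [0, 0, 0]}, {"dp": [-0.7, 0.05, 0], "delta_rot": [0, 0, 0]}, {"dp": [-0.2, 0, 0], "delta_rot": [0, 0, 0]}, {"dp": [0, 0, 0], "delta_rot": [0, 0, 0]}, {"dp": [0, 0, 0], "delta_rot": [0, 0, 0]}]}}

```text
t: 8.25
position: [0.5001, 0.199, 0.2039]
tcp_rot: [-179.9, 0.0, 89.9]
contact_force: [-0.2, 0.6, -1.1]
grip_width: -0.0002
finger_force: 0.0
```

```bash
python3 - <<'E'
from h import *
p=look('seal_small',.066);cv2.imwrite('pics/w3.png',cv2.resize(p['frame'][120:280,210:450],None,fx=2.5,fy=2.5))
S=env.read_camera('scene');cv2.imwrite('pics/s3.png',cv2.resize(S['frame'][320:390,260:330],None,fx=5,fy=5))
E
```

```text
seal_small 0.87 [315.1 190.1] [12, 13, 54, 53, 2249] at [0.5002 0.2291 0.066 ] tool units [1.19 0.01] pos [0.5001 0.1993 0.2038]
```

View pics/s3.png

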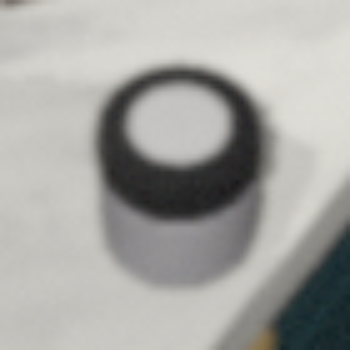

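The crop shows the small button flush in the lid at (180,120), with the canister unmoved. Now to the middle one.

{"name": "send_rows", "arguments": {"increments": [{"dp": [-0.6, 0.05, 0], "delta_rot": [0, 0, 0]}, {"dp": [-1, 0.05, 0], "delta_rot": [0, 0, 0]}, {"dp": [-1, 0.05, 0], "delta_rot": [0, 0, 0]}, {"dp": [-1, 0.05, 0], "delta_rot": [0, 0, 0]}, {"dp": [-1, 0.05, 0], "delta_rot": [0, 0, 0]}]}}

```text
t: 8.82
position: [0.5065, 0.0836, 0.2041]
tcp_rot: [-180.0, -0.0, 90.1]
contact_force: [0.4, -0.1, 0.1]
grip_width: -0.0002
finger_force: 0.0
```

{"name": "send_rows", "arguments": {"increments": [{"dp": [-1, 0.05, 0], "delta_rot": [0, 0, 0]}, {"dp": [-1, 0.05, 0], "delta_rot": [0, 0, 0]}, {"dp": [-1, 0.05, 0], "delta_rot": [0, 0, 0]}, {"dp": [-1, 0.05, 0], "delta_rot": [0, 0, 0]}, {"dp": [-1, 0.05, 0], "delta_rot": [0, 0, 0]}]}}

```text
t: 9.23
position: [0.5129, -0.0416, 0.2042]
tcp_rot: [-180.0, -0.0, 90.0]
contact_force: [0.2, 0.2, 0.7]
grip_width: 0.0004
finger_force: 0.0
```

{"name": "send_rows", "arguments": {"increments": [{"dp": [-1, 0.05, 0], "delta_rot": [0, 0, 0]}, {"dp": [-1, 0.05, 0], "delta_rot": [0, 0, 0]}, {"dp": [-1, 0.05, 0], "delta_rot": [0, 0, 0]}, {"dp": [-1, 0.05, 0], "delta_rot": [0, 0, 0]}, {"dp": [-1, 0.05, 0], "delta_rot": [0, 0, 0]}]}}

```text
t: 9.65
position: [0.5193, -0.1666, 0.2041]
tcp_rot: [-180.0, -0.0, 90.0]
contact_force: [1.3, 0.1, 0.4]
grip_width: -0.0001
finger_force: 0.0
```

{"name": "send_rows", "arguments": {"increments": [{"dp": [-1, 0.05, 0], "delta_rot": [0, 0, 0]}, {"dp": [-1, 0.05, 0], "delta_rot": [0, 0, 0]}, {"dp": [-1, 0.05, 0], "delta_rot": [0, 0, 0]}, {"dp": [-0.8, 0.05, 0], "delta_rot": [0, 0, 0]}, {"dp": [-0.3, 0.05, 0], "delta_rot": [0, 0, 0]}]}}

```text
t: 10.07
position: [0.5257, -0.2706, 0.2039]
tcp_rot: [-180.0, 0.0, 89.9]
contact_force: [-0.5, -0.2, 0.1]
grip_width: -0.0003
finger_force: 0.0
```

{"name": "send_rows", "arguments": {"increments": [{"dp": [0, 0, 0], "delta_rot": [0, 0, 0]}, {"dp": [0, 0, 0], "delta_rot": [0, 0, 0]}, {"dp": [0, 0, 0], "delta_rot": [0, 0, 0]}, {"dp": [0, 0, 0], "delta_rot": [0, 0, 0]}]}}

```text
t: 10.4
position: [0.5256, -0.2672, 0.2046]
tcp_rot: [-180.0, -0.0, 90.1]
contact_force: [-0.4, 0.4, 0.3]
grip_width: 0.0004
finger_force: 0.0
```

```bash
python3 - <<'E'
from h import *
p=look('seal_middle',.102);look('seal_large',.102);cv2.imwrite('pics/w4.png',p['frame'])
print(env.observe()['q'].round(1))
E
```

```text
seal_middle 0.82 [317.9 238.3] [13, 13, 60, 61, 2872] at [ 0.5275 -0.262   0.102 ] tool units [0.21 0.08] pos [ 0.5256 -0.2673  0.2046]Traceback (most recent call last):
  File "<stdin>", line 2, in <module>
  File "h.py", line 28, in look
    b=r['box']; u,v=int((b[0]+b[2])/2),int((b[1]+b[3])/2); c,s=blob(p,u,v,40)
                                                               ~~~~^^^^^^^^^^
  File "h.py", line 14, in blob
    n,l,s,c=cv2.connectedComponentsWithStats(m.astype(np.uint8))
                                             ^^^^^^^^
AttributeError: 'NoneType' object has no attribute 'astype'
```

Two views agree on the middle button at (0.527, -0.263). Descending.

{"name": "send_rows", "arguments": {"increments": [{"dp": [0.18, 0.06, 0.6], "delta_rot": [0, 0, 0]}, {"dp": [0, 0, 1], "delta_rot": [0, 0, 0]}, {"dp": [0, 0, 0.8], "delta_rot": [0, 0, 0]}, {"dp": [0, 0, 0.4], "delta_rot": [0, 0, 0]}, {"dp": [0, 0, 0], "delta_rot": [0, 0, 0]}]}}

```text
t: 11.02
position: [0.5258, -0.2629, 0.1325]
tcp_rot: [-179.8, -0.1, 90.0]
contact_force: [0.1, 0.6, -0.8]
grip_width: -0.0001
finger_force: 0.0
```

{"name": "send_rows", "arguments": {"increments": [{"dp": [0, 0, 0], "delta_rot": [0, 0, 0]}, {"dp": [0, 0, 0], "delta_rot": [0, 0, 0]}, {"dp": [0, 0, 0], "delta_rot": [0, 0, 0]}, {"dp": [0, 0, 0], "delta_rot": [0, 0, 0]}]}}

```text
t: 11.35
position: [0.5276, -0.2644, 0.1357]
tcp_rot: [179.9, 0.1, 90.0]
contact_force: [0.2, -0.6, -0.2]
grip_width: -0.0001
finger_force: 0.0
```

{"name": "send_rows", "arguments": {"increments": [{"dp": [0.02, 0, 0.1], "delta_rot": [0, 0, 0]}, {"dp": [0.02, 0, 0.1], "delta_rot": [0, 0, 0]}, {"dp": [0, 0, 0.1], "delta_rot": [0, 0, 0]}, {"dp": [0, 0, 0.1], "delta_rot": [0, 0, 0]}, {"dp": [0, 0, 0.05], "delta_rot": [0, 0, 0]}]}}

```text
t: 11.77
position: [0.5268, -0.2628, 0.1228]
tcp_rot: [-180.0, -0.0, 90.0]
contact_force: [-0.2, 0.1, 0.1]
grip_width: 0.0001
finger_force: 0.0
```

{"name": "send_rows", "arguments": {"increments": [{"dp": [0, 0, 0.05], "delta_rot": [0, 0, 0]}, {"dp": [0, 0, 0.05], "delta_rot": [0, 0, 0]}, {"dp": [0, 0, 0.05], "delta_rot": [0, 0, 0]}, {"dp": [0, 0, 0.05], "delta_rot": [0, 0, 0]}, {"dp": [0, 0, 0.05], "delta_rot": [0, 0, 0]}]}}

```text
t: 12.18
position: [0.5271, -0.2629, 0.1171]
tcp_rot: [180.0, 0.0, 90.0]
contact_force: [-0.9, 1.1, 2.2]
grip_width: -0.0
finger_force: 1.2
```

{"name": "send_rows", "arguments": {"increments": [{"dp": [0, 0, 0.05], "delta_rot": [0, 0, 0]}, {"dp": [0, 0, 0.05], "delta_rot": [0, 0, 0]}, {"dp": [0, 0, 0.05], "delta_rot": [0, 0, 0]}, {"dp": [0, 0, 0], "delta_rot": [0, 0, 0]}, {"dp": [0, 0, 0], "delta_rot": [0, 0, 0]}]}}

```text
t: 12.6
position: [0.527, -0.2629, 0.1131]
tcp_rot: [-180.0, -0.0, 90.0]
contact_force: [-0.7, 0.1, -0.6]
grip_width: -0.0002
finger_force: 0.0
```

Contact was made at z≈0.117. There is about 5 mm left to home (0.108).

{"name": "send_rows", "arguments": {"increments": [{"dp": [0, 0, 0.05], "delta_rot": [0, 0, 0]}, {"dp": [0, 0, 0.05], "delta_rot": [0, 0, 0]}, {"dp": [0, 0, 0.05], "delta_rot": [0, 0, 0]}, {"dp": [0, 0, 0], "delta_rot": [0, 0, 0]}]}}

```text
t: 12.93
position: [0.527, -0.2629, 0.1093]
tcp_rot: [-180.0, -0.0, 90.0]
contact_force: [-1.0, 0.2, 0.6]
grip_width: -0.0
finger_force: 0.0
```

{"name": "send_rows", "arguments": {"increments": [{"dp": [0, 0, 0.04], "delta_rot": [0, 0, 0]}, {"dp": [0, 0, 0], "delta_rot": [0, 0, 0]}, {"dp": [0, 0, 0], "delta_rot": [0, 0, 0]}]}}

```text
t: 13.18
position: [0.527, -0.2629, 0.1084]
tcp_rot: [-180.0, -0.0, 90.0]
contact_force: [0.6, -0.1, -0.4]
grip_width: 0.0004
finger_force: 0.0
```

{"name": "send_rows", "arguments": {"increments": [{"dp": [0, 0, 0.04], "delta_rot": [0, 0, 0]}, {"dp": [0, 0, 0], "delta_rot": [0, 0, 0]}, {"dp": [0, 0, 0], "delta_rot": [0, 0, 0]}]}}

```text
t: 13.43
position: [0.5271, -0.263, 0.1081]
tcp_rot: [180.0, 0.0, 90.0]
contact_force: [-1.2, 1.5, 6.6]
grip_width: -0.0003
finger_force: 3.4
```

{"name": "send_rows", "arguments": {"increments": [{"dp": [0, 0, 0.03], "delta_rot": [0, 0, 0]}, {"dp": [0, 0, 0], "delta_rot": [0, 0, 0]}, {"dp": [0, 0, 0], "delta_rot": [0, 0, 0]}]}}

```text
t: 13.68
position: [0.5272, -0.263, 0.108]
tcp_rot: [180.0, 0.0, 90.0]
contact_force: [-3.1, 2.2, 12.9]
grip_width: 0.0
finger_force: 6.7
```

The middle button is home, with a stop at 0.108 and 12.9 N. Lifting and moving to the large one.

{"name": "send_rows", "arguments": {"increments": [{"dp": [0, 0, -0.4], "delta_rot": [0, 0, 0]}, {"dp": [0, 0, -1], "delta_rot": [0, 0, 0]}, {"dp": [0, 0, -1], "delta_rot": [0, 0, 0]}, {"dp": [0, 0, -1], "delta_rot": [0, 0, 0]}, {"dp": [0, 0, -1], "delta_rot": [0, 0, 0]}]}}

```text
t: 14.1
position: [0.5269, -0.2628, 0.2183]
tcp_rot: [180.0, -0.0, 90.0]
contact_force: [1.4, -0.6, -0.6]
grip_width: 0.0
finger_force: 0.0
```

{"name": "send_rows", "arguments": {"increments": [{"dp": [0.5, 0, -0.3], "delta_rot": [0, 0, 0]}, {"dp": [1, 0, 0], "delta_rot": [0, 0, 0]}, {"dp": [1, 0, 0], "delta_rot": [0, 0, 0]}, {"dp": [1, 0, 0], "delta_rot": [0, 0, 0]}, {"dp": [1, 0, 0], "delta_rot": [0, 0, 0]}]}}

```text
t: 14.52
position: [0.5266, -0.1489, 0.2241]
tcp_rot: [-180.0, -0.0, 90.0]
contact_force: [0.4, -0.2, 0.5]
grip_width: -0.0001
finger_force: 0.0
```

{"name": "send_rows", "arguments": {"increments": [{"dp": [1, 0, 0], "delta_rot": [0, 0, 0]}, {"dp": [1, 0, 0], "delta_rot": [0, 0, 0]}, {"dp": [1, 0, 0], "delta_rot": [0, 0, 0]}, {"dp": [0.8, 0, 0], "delta_rot": [0, 0, 0]}, {"dp": [0.4, 0, 0], "delta_rot": [0, 0, 0]}]}}

```text
t: 14.93
position: [0.5264, -0.0429, 0.2241]
tcp_rot: [-180.0, -0.0, 90.1]
contact_force: [0.5, -0.5, 0.7]
grip_width: -0.0002
finger_force: 0.0
```

{"name": "send_rows", "arguments": {"increments": [{"dp": [0.4, 0, 0], "delta_rot": [0, 0, 0]}, {"dp": [0, 0, 0], "delta_rot": [0, 0, 0]}, {"dp": [0, 0, 0], "delta_rot": [0, 0, 0]}, {"dp": [0, 0, 0], "delta_rot": [0, 0, 0]}]}}

```text
t: 15.27
position: [0.5271, -0.0362, 0.2242]
tcp_rot: [-180.0, 0.0, 90.0]
contact_force: [-0.6, -0.1, -0.5]
grip_width: 0.0001
finger_force: 0.0
```

```bash
python3 - <<'E'
from h import *
p=env.read_camera('wrist');cv2.imwrite('pics/w4.png',p['frame'])
o=env.observe()['position'];print(o)
for r in env.regions_of(p,'seal_large_top'):
    b=r['box'];c=((b[0]+b[2])/2,(b[1]+b[3])/2);print(r['conf'],b,wrist_at(p,*c,.127))
    try: c,s=blob(p,int(c[0]),int(c[1]),45);print(c,s,wrist_at(p,*c,.127))
    except Exception: pass
E
```

```text
[ 0.52713096 -0.03634389  0.22420762]
0.97 [285.4, 154.7, 348.3, 220.4] [0.52842109 0.00268321 0.127     ]
[315.24003736 188.47882939] [12, 15, 65, 64, 3212] [0.52744805 0.00211334 0.127     ]
0.62 [356.2, 339.4, 367.3, 351.6] [ 0.56059767 -0.11004606  0.127     ]
[355.67621818 350.10094545] [0, 0, 91, 91, 6875] [ 0.55641359 -0.11398454  0.127     ]
```

View pics/w4.png

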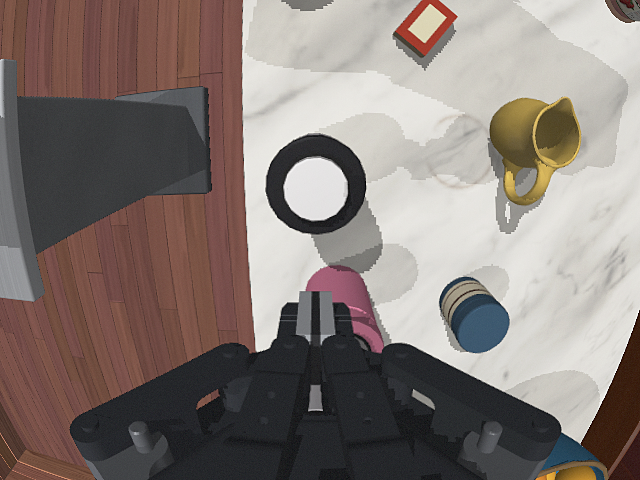

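The wrist view shows the steel, black-lidded tall canister with its button at (315,188), and the pink one is behind under the gripper. The button is at (0.527, 0.002). Approaching.

{"name": "send_rows", "arguments": {"increments": [{"dp": [0.6, 0, 0], "delta_rot": [0, 0, 0]}, {"dp": [0.6, 0, 0.5], "delta_rot": [0, 0, 0]}, {"dp": [0.32, 0, 0.9], "delta_rot": [0, 0, 0]}, {"dp": [0, 0, 0.7], "delta_rot": [0, 0, 0]}, {"dp": [0, 0, 0.3], "delta_rot": [0, 0, 0]}]}}

```text
t: 15.78
position: [0.5259, 0.0025, 0.1622]
tcp_rot: [-179.8, -0.0, 90.0]
contact_force: [-0.5, -0.4, -0.1]
grip_width: 0.0002
finger_force: 0.0
```

{"name": "send_rows", "arguments": {"increments": [{"dp": [0, 0, 0.1], "delta_rot": [0, 0, 0]}, {"dp": [0, 0, 0], "delta_rot": [0, 0, 0]}, {"dp": [0, 0, 0], "delta_rot": [0, 0, 0]}, {"dp": [0, 0, 0], "delta_rot": [0, 0, 0]}, {"dp": [0, 0, 0], "delta_rot": [0, 0, 0]}]}}

```text
t: 16.2
position: [0.5277, 0.0022, 0.1627]
tcp_rot: [179.9, 0.0, 90.0]
contact_force: [0.0, -0.1, 1.3]
grip_width: 0.0002
finger_force: 0.0
```

{"name": "send_rows", "arguments": {"increments": [{"dp": [0, 0, 0.1], "delta_rot": [0, 0, 0]}, {"dp": [0, 0, 0.1], "delta_rot": [0, 0, 0]}, {"dp": [0, 0, 0.1], "delta_rot": [0, 0, 0]}, {"dp": [0, 0, 0.1], "delta_rot": [0, 0, 0]}, {"dp": [0, 0, 0.1], "delta_rot": [0, 0, 0]}]}}

```text
t: 16.62
position: [0.527, 0.0026, 0.149]
tcp_rot: [-180.0, -0.0, 90.0]
contact_force: [0.5, -0.0, -0.5]
grip_width: 0.0001
finger_force: 0.0
```

{"name": "send_rows", "arguments": {"increments": [{"dp": [0, 0, 0.05], "delta_rot": [0, 0, 0]}, {"dp": [0, 0, 0.05], "delta_rot": [0, 0, 0]}, {"dp": [0, 0, 0.05], "delta_rot": [0, 0, 0]}, {"dp": [0, 0, 0.05], "delta_rot": [0, 0, 0]}, {"dp": [0, 0, 0.05], "delta_rot": [0, 0, 0]}]}}

```text
t: 17.03
position: [0.5271, 0.0026, 0.143]
tcp_rot: [180.0, -0.0, 90.0]
contact_force: [-1.0, 0.1, 2.9]
grip_width: 0.0001
finger_force: 1.2
```

{"name": "send_rows", "arguments": {"increments": [{"dp": [0, 0, 0.05], "delta_rot": [0, 0, 0]}, {"dp": [0, 0, 0.05], "delta_rot": [0, 0, 0]}, {"dp": [0, 0, 0.05], "delta_rot": [0, 0, 0]}, {"dp": [0, 0, 0], "delta_rot": [0, 0, 0]}, {"dp": [0, 0, 0], "delta_rot": [0, 0, 0]}]}}

```text
t: 17.45
position: [0.527, 0.0026, 0.1391]
tcp_rot: [-180.0, -0.0, 90.0]
contact_force: [0.2, 0.0, -0.7]
grip_width: 0.0001
finger_force: 0.0
```

{"name": "send_rows", "arguments": {"increments": [{"dp": [0, 0, 0.05], "delta_rot": [0, 0, 0]}, {"dp": [0, 0, 0.05], "delta_rot": [0, 0, 0]}, {"dp": [0, 0, 0.05], "delta_rot": [0, 0, 0]}, {"dp": [0, 0, 0.05], "delta_rot": [0, 0, 0]}, {"dp": [0, 0, 0], "delta_rot": [0, 0, 0]}]}}

```text
t: 17.87
position: [0.527, 0.0026, 0.1341]
tcp_rot: [-180.0, -0.0, 90.0]
contact_force: [0.6, 0.1, -0.2]
grip_width: 0.0
finger_force: 0.0
```

{"name": "send_rows", "arguments": {"increments": [{"dp": [0, 0, 0.04], "delta_rot": [0, 0, 0]}, {"dp": [0, 0, 0], "delta_rot": [0, 0, 0]}, {"dp": [0, 0, 0], "delta_rot": [0, 0, 0]}]}}

```text
t: 18.12
position: [0.527, 0.0026, 0.1332]
tcp_rot: [-180.0, -0.0, 90.0]
contact_force: [-0.3, 0.5, 0.3]
grip_width: -0.0001
finger_force: 0.0
```

{"name": "send_rows", "arguments": {"increments": [{"dp": [0, 0, 0.05], "delta_rot": [0, 0, 0]}, {"dp": [0, 0, 0], "delta_rot": [0, 0, 0]}, {"dp": [0, 0, 0], "delta_rot": [0, 0, 0]}]}}

```text
t: 18.37
position: [0.5272, 0.0026, 0.133]
tcp_rot: [180.0, 0.0, 90.0]
contact_force: [-3.1, -0.2, 12.9]
grip_width: 0.0
finger_force: 6.1
```

The large button is home. Lifting clear and checking.

{"name": "send_rows", "arguments": {"increments": [{"dp": [0, 0, -0.4], "delta_rot": [0, 0, 0]}, {"dp": [0, 0, -1], "delta_rot": [0, 0, 0]}, {"dp": [0, 0, -1], "delta_rot": [0, 0, 0]}, {"dp": [0, 0, -1], "delta_rot": [0, 0, 0]}, {"dp": [0, -0.5, -0.6], "delta_rot": [0, 0, 0]}]}}

```text
t: 18.78
position: [0.5168, 0.0023, 0.2349]
tcp_rot: [179.8, 0.0, 90.0]
contact_force: [-0.5, -0.2, 0.2]
grip_width: 0.0003
finger_force: 0.0
```

{"name": "send_rows", "arguments": {"increments": [{"dp": [0, -1, 0], "delta_rot": [0, 0, 0]}, {"dp": [0, -1, 0], "delta_rot": [0, 0, 0]}, {"dp": [0, -1, 0], "delta_rot": [0, 0, 0]}, {"dp": [0, -1, 0], "delta_rot": [0, 0, 0]}, {"dp": [0, -0.4, 0], "delta_rot": [0, 0, 0]}]}}

```text
t: 19.2
position: [0.4017, 0.0029, 0.2322]
tcp_rot: [-179.9, -0.0, 90.0]
contact_force: [-0.1, 1.7, 0.3]
grip_width: 0.0
finger_force: 0.0
```

{"name": "send_rows", "arguments": {"increments": [{"dp": [0, 0, 0], "delta_rot": [0, 0, 0]}, {"dp": [0, 0, 0], "delta_rot": [0, 0, 0]}, {"dp": [0, 0, 0], "delta_rot": [0, 0, 0]}, {"dp": [0, 0, 0], "delta_rot": [0, 0, 0]}]}}

```text
t: 19.53
position: [0.4057, 0.0024, 0.2321]
tcp_rot: [180.0, 0.0, 90.0]
contact_force: [0.1, -0.7, 0.6]
grip_width: 0.0001
finger_force: 0.0
```

```bash
python3 - <<'E'
from h import *
S=env.read_camera('scene');T=env.read_camera('top')
for n,c,z in [('small',(219,282),.066),('middle',(417,271),.091),('large',(310,269),.116)]:
    c,s=blob(T,*c);print(n,c.round(1),s,at_z(T,*c,z).round(4))
cv2.imwrite('pics/end.png',cv2.resize(S['frame'][155:395,230:450],None,fx=2.5,fy=2.5,interpolation=2))
print(env.observe()['position'],env.observe()['t'])
E
```

```text
small [217.5 281.7] [3, 4, 16, 16, 202] [0.4997 0.2284 0.066 ]
middle [417.9 271.8] [6, 6, 15, 15, 185] [ 0.5272 -0.265   0.091 ]
large [308.6 268.9] [3, 4, 16, 16, 207] [5.279e-01 4.000e-04 1.160e-01]
[0.40531164 0.00251106 0.23192715] 19.6333
```

View pics/end.png

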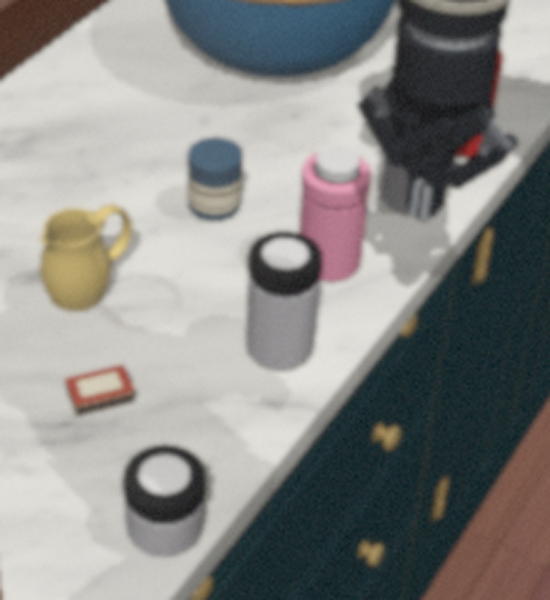

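The small (165,475) and large (287,250) buttons are flush and the bystanders haven't moved. The arm hides the middle canister here. Its top view shows it in place with a smaller button, and the press met the hard stop at the right height.

```bash
python3 -c "
from workcell import env
print(env.finish_job())"
```

```text
the job is handed in; nothing more can be done
None
```

I pressed all three seal buttons down to their hard stops in the order small, middle, large, with no sign that anything else moved, and handed the job in at about 20 s of the 72 s limit; no verdict came back.

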